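Put the hole saws back on their rack in order of size

TASK

Put the four loose hole saws back on the rack, each mouth down over a dowel of its own, roughly centred on it and sitting flat on the board, so that the sizes rise step by step from the smallest saw, which already stands at one end of the rack, to the largest next to the arbor at the other end. Leave the smallest saw, the arbor and the two glass jars where they stand.

Things in the scene. Friction and masses are not known exactly. Their poses are not given: they have to be found in the camera images.
- rack: Fixed rack: dark wooden board 78 (x) by 366 (y) by 18 mm thick. Origin: centre of its underside, y along the row, z up. Four equal light dowels, 10 mm thick, domed, rise 28 mm from its top (top z = 18) at x = 0, y = -99, -33, +33, +99 mm. The end places, y = -157 and +157, have no dowel: one holds the smallest saw (saw_25), the other the arbor; which is which varies.
- saw_32: Loose blue steel hole saw: round cup, outer diameter 32 mm, 45 mm tall, bore 27 mm and 41 mm deep, standing mouth down on the bench, teeth at its bottom edge, flat closed end with a black centre hole on top. Origin: centre of the mouth (underside), z up its axis; its yaw is of no account. About 120 g; grip across the diameter from above.
- saw_40: Loose blue steel hole saw: round cup, outer diameter 40 mm, 45 mm tall, bore 35 mm and 41 mm deep, standing mouth down on the bench, teeth at its bottom edge, flat closed end with a black centre hole on top. Origin: centre of the mouth (underside), z up its axis; its yaw is of no account. About 138 g; grip across the diameter from above.
- saw_50: Loose blue steel hole saw: round cup, outer diameter 50 mm, 45 mm tall, bore 45 mm and 41 mm deep, standing mouth down on the bench, teeth at its bottom edge, flat closed end with a black centre hole on top. Origin: centre of the mouth (underside), z up its axis; its yaw is of no account. About 160 g; grip across the diameter from above.
- saw_60: Loose blue steel hole saw: round cup, outer diameter 60 mm, 45 mm tall, bore 55 mm and 41 mm deep, standing mouth down on the bench, teeth at its bottom edge, flat closed end with a black centre hole on top. Origin: centre of the mouth (underside), z up its axis; its yaw is of no account. About 182 g; grip across the diameter from above.
- saw_25: The smallest hole saw of the set, blue, outer diameter 25 mm, 45 mm tall, loose, already standing mouth down on the rack at one end of the row. Origin at the centre of its mouth, z up.
- arbor: Steel arbor (the hole saws' mandrel), loose, standing upright in the hole at the other end of the rack: round 29 mm drive plate at the bottom, stepped body, thin shank upward, 57 mm tall above the board. Origin at the centre of the drive plate's underside, z up.
- screw_jar: Glass jar of screws with a red lid, diameter 68 mm, 95 mm tall, loose, standing to the left of the rack; a bystander. Origin at the centre of its underside, z up.
- nail_jar: Glass jar of nails with a tan lid, diameter 62 mm, 85 mm tall, loose, standing on the bench at the front right; a bystander. Origin at the centre of its underside, z up.

How it is judged:
By the outcome, as a careful person would: the job done as asked, in the order asked, and still so for the second after the job is handed in, with the robot touching nothing.
It also fails if it takes over 88 s, if anything falls off the work surface, if the arm or the gripper's body presses on something with over 40 N, if the wrist force passes 120 N, or if a joint passes its speed limit or range.

ROBOT

A 6-joint arm with a two-finger parallel gripper is mounted at the origin on the work surface; the furniture and walls round the work are solid. World frame = base frame: x ahead of the robot, y to its left, z up, the work surface at z = 0. Lengths are in m, angles in degrees, forces in N, time in s.
With the tool pointing down it reaches from about 0.4 to 0.825 m from the base axis. Payload 7 kg.
Tool frame: the origin (TCP) lies between the finger pads; the fingertips stand 22 mm ahead of it and the grasp point (between the pads) lies 3 mm ahead of it; z points along the fingers, y is the line along which they close (so a half turn about z gives the same grasp; the last joint's range is limited). The gripper opens to 88 mm and grips with 3 to 60 N. Pads are 19 mm wide; open, the fingers measure 130 mm over their backs; the gripper's body (78 mm by 193 mm) begins 47 mm behind the grasp point.
Start: joints at [92.481, 20.546, 0.682, 0, -70.136, -16.507], TCP at [0.164, 0.655, 0.249] pointing down, gripper open.
Joint ranges: [-176.03, 176.03], [-82.01, 121.73], [-58.28, 71.71], [-173.87, 95.51], [-174.79, -0.11], [-173.66, 173.66]. Speed limits (degrees/s): [136.94, 136.94, 172.46, 180, 180, 180].

INTERFACE

Orientations are given as [roll, pitch, yaw] about the fixed x, y, z axes, in that order (R = Rz(yaw) Ry(pitch) Rx(roll)).
In Python, from plant import ctrl gives the robot as it stands.
- The arm moves only by the tool apply_moves, never from a script. Its argument "targets" is a list of rows, each an object with "travel": the shift along the tool's x, y, z in mm, a list of three; "roll": the turn about the tool's z in degrees; "jaw": the finger opening in mm, from 0 to 87.6. In form: [{"travel": [tx, ty, tz], "roll": roll, "jaw": jaw}, ...]. A call has 1 to 10 rows; each row shifts and turns the commanded pose from where the row before left it, along the tool's axes as they then stand; what a row does not reach is not made up. A row lasts 1/10 s, in which the tool goes at most 50 mm and 8.59 degrees, less where a joint would pass 70% of its speed; a pose out of reach is approached as far as the arm can. A call with a gripper value outside its range is refused whole. The fingers move at their own pace and stop on an object; the grip force is fixed at half the most. Time passes only in rows, so rows that do not move let the fingers close. It gives the time, the measured TCP pose, the force, the opening and the grip force at its end, in the units of the state.
- ctrl.get_obs(): the state, without advancing time (a new reading comes with each control period).
- ctrl.snapshot(name): name is "scene" or "top" or "wrist"; returns the picture (480x640x3 uint8, red, green, blue); there is no depth.
- ctrl.calibration(name): a dict with "K" (3x3 intrinsics, pixels), "dist_coeffs" ([k1, k2, p1, p2, k3] as OpenCV has them; the pictures are not rectified), "extrinsics" (4x4, takes a point from camera to world coordinates); the wrist camera has in their place "hand_eye" (4x4, takes a point from camera to tool coordinates, whose origin is the TCP and whose axes are the flange's). Camera axes: x right, y down, z forward; pixel columns grow to the right and rows downward; lengths in m; the calibration is good to about 2 mm. A picture is of the moment at which its call begins: read the wrist's pose just before it. calibration takes no time and is no camera call.
- ctrl.close_job(): hands the job in; it is judged then, once.
The state is a dict: "clock": time; "joint_pos": joint angles; "qvel": joint speeds; "tau": joint torques, N m; "tool_pos": TCP position; "orientation": TCP orientation; "force": force on the tool from outside, world axes, zero at the start; "moment": the same for the moment, N m; "opening": finger opening in m; "gripper_force": force on a finger pad.
Only numpy, scipy, OpenCV 4.12 (cv2) and the standard library are available. Lean on these libraries where they do the work, as an engineer would, in place of code of your own. Each camera call takes 0.05 s, during which the arm holds its last target. There are 200 camera calls.

## Working session

There is one attempt and no reset: what is moved stays moved. The work goes in short steps, Python scripts to look and compute and a tool call to move; the robot and the scene stay as the last step left them, time stands still between calls to the robot, and variables do not carry over. Pictures are saved under pics/ and viewed, at most 14 in all, crops included, and the job is handed in when it is done.

Besides the shell and the picture viewer there is one more tool, called after "Call:" as a command line: name --argument value ..., lists and objects as JSON in quotes. apply_moves: Moves the arm, as the interface text tells. Its arguments: {"type":"object","properties":{"targets":{"type":"array","items":{"type":"object","properties":{"travel":{"type":"array","items":{"type":"number"}},"roll":{"type":"number"},"jaw":{"type":"number"}}}}},"required":["targets"]}

```bash
mkdir -p pics; python3 - <<'E'
from plant import ctrl
import cv2,numpy as np
o=ctrl.get_obs();print(o)
for n in("top","scene"):
    cv2.imwrite(f"pics/{n}0.png",ctrl.snapshot(n)[...,::-1])
    print(ctrl.calibration(n))
print(ctrl.calibration("wrist"))
E
```

```text
{'clock': 0.0, 'joint_pos': array([ 9.24803510e+01,  2.05947999e+01,  6.32693867e-01, -2.07334998e-02,
       -7.01371056e+01, -1.65080322e+01]), 'qvel': array([ 0.05270558,  0.06992712, -0.05087901,  0.04026674, -0.02657939,
       -0.01749941]), 'tau': array([ 3.23603099e-04, -5.82720530e+01,  2.93052185e+01,  6.99720025e+00,
        7.01768513e-03, -1.64316734e-04]), 'tool_pos': array([0.16351115, 0.65441224, 0.24757456]), 'orientation': array([ 1.79899339e+02, -9.50675894e-03, -1.40347344e+01]), 'force': array([ 0.52426791, -0.06346635, -0.52343629]), 'moment': array([ 0.01393548, -0.01778334,  0.04316332]), 'gripper_force': 0.0, 'opening': 0.08772079698263507}
{'K': array([[492.69464959,   0.        , 326.25521146],
       [  0.        , 492.69464959, 246.15987378],
       [  0.        ,   0.        ,   1.        ]]), 'dist_coeffs': array([-0.02564118,  0.        ,  0.        ,  0.        ,  0.        ]), 'extrinsics': array([[-0.0289732 , -0.9910712 ,  0.13014771,  0.35314812],
       [-0.99949389,  0.02701324, -0.01680009, -0.07288431],
       [ 0.01313437, -0.13056859, -0.991
[... 497 characters left out ...]
31232, -0.77139046,  0.73367297],
       [ 0.        ,  0.        ,  0.        ,  1.        ]])}
{'K': array([[374.95090398,   0.        , 324.6832449 ],
       [  0.        , 374.95090398, 237.97346584],
       [  0.        ,   0.        ,   1.        ]]), 'dist_coeffs': array([-0.03335732,  0.        ,  0.        ,  0.        ,  0.        ]), 'hand_eye': array([[-1.06312767e-04, -9.58252020e-01, -2.85924912e-01,
         7.79945149e-02],
       [ 9.99999929e-01, -2.05383588e-04,  3.16504349e-04,
        -7.80909672e-04],
       [-3.62015216e-04, -2.85924858e-01,  9.58251973e-01,
        -1.35802105e-01],
       [ 0.00000000e+00,  0.00000000e+00,  0.00000000e+00,
         1.00000000e+00]])}
```

View pics/top0.png

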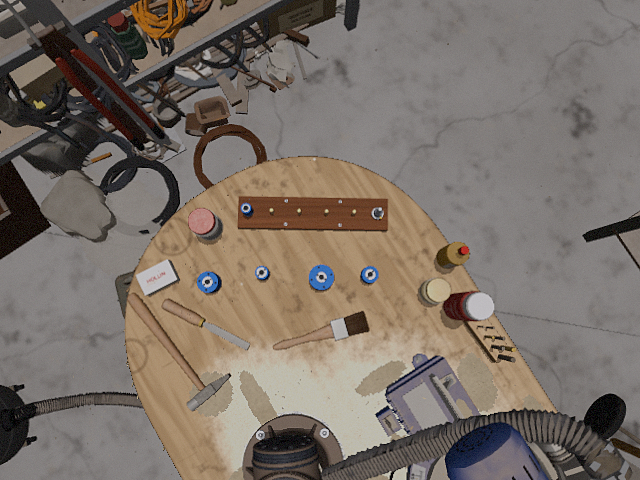

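View pics/scene0.png

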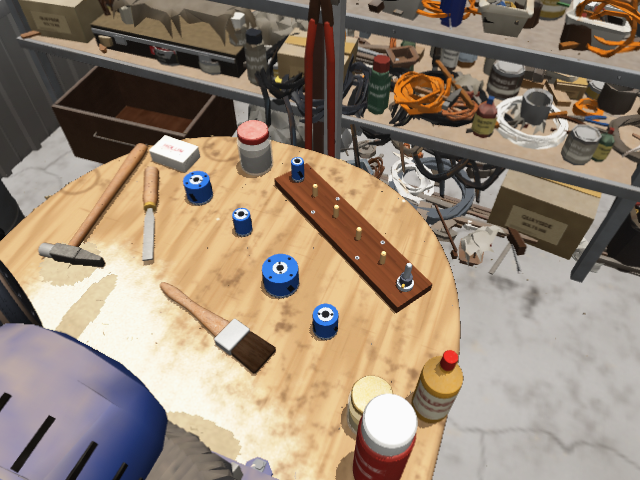

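The top view shows saw_25 at (247,210) on the left end (+y) and the arbor at (377,213). The loose saws are at (208,282) for 50, (262,272) for 32, (321,277) for 60 and (370,274) for 40. The dowels are at about (271,211), (299,212), (327,212) and (354,213). So the order from left to right is 32, 40, 50, 60.

```bash
cat > h.py <<'E'
from plant import ctrl
import cv2,numpy as np
from scipy.spatial.transform import Rotation as R
def pose(o):
    T=np.eye(4);T[:3,:3]=R.from_euler('xyz',o['orientation'],degrees=True).as_matrix();T[:3,3]=o['tool_pos'];return T
def cast(name,uv,z,T=None):
    c=ctrl.calibration(name);E=c['extrinsics'] if name!='wrist' else T@c['hand_eye']
    p=cv2.undistortPoints(np.float64(uv).reshape(-1,1,2),c['K'],c['dist_coeffs'])[:,0]
    d=np.c_[p,np.ones(len(p))]@E[:3,:3].T
    return E[:3,3]+d*((z-E[2,3])/d[:,2])[:,None]
def proj(name,P,T=None):
    c=ctrl.calibration(name);E=c['extrinsics'] if name!='wrist' else T@c['hand_eye']
    W=np.linalg.inv(E);return cv2.projectPoints(np.float64(P).reshape(-1,1,3),cv2.Rodrigues(W[:3,:3])[0],W[:3,3],c['K'],c['dist_coeffs'])[0][:,0]
def saws(im,amin=60):
    "bgr -> list of (blue hull contour, centroid of white ring+hole)"
    h=cv2.cvtColor(im,cv2.COLOR_BGR2HSV);m=cv2.inRange(h,(98,130,50),(118,255,255))
    m=cv2.morphologyEx(m,cv2.MORPH_CLOSE,np.ones((3,3)))
    out=[]
    for c in cv2.findContours(m,cv2.RETR_EXTERNAL,2)[0]:
        if cv2.contourArea(c)<amin: continue
        hull=cv2.convexHull(c);f=np.zeros(m.shape,np.uint8);cv2.drawContours(f,[hull],-1,255,-1)
        w=cv2.inRange(h,(0,0,140),(180,90,255))&f
        k=cv2.findContours(w,cv2.RETR_EXTERNAL,2)[0]
        if not k: continue
        k=cv2.convexHull(max(k,key=cv2.contourArea));M=cv2.moments(k)
        if M['m00']<4: continue
        out.append((hull,(M['m10']/M['m00'],M['m01']/M['m00']),M['m00']))
    return out
E
python3 - <<'E'
from h import *
np.set_printoptions(precision=4,suppress=True)
for n in("top","scene"):
    im=cv2.imread(f"pics/{n}0.png")
    for hull,c,a in saws(im):
        x=cast(n,[c],.045)[0]
        if c[1]>330 : continue
        print(n,np.round(c,1),a,cv2.boundingRect(hull),x[:2],'rack',cast(n,[c],.063)[0,:2])
    h=cv2.cvtColor(im,cv2.COLOR_BGR2HSV)
    # dowels: bright tan blobs inside the dark board
    b=cv2.inRange(h,(0,110,30),(14,255,150));
    ks=max(cv2.findContours(cv2.morphologyEx(b,cv2.MORPH_CLOSE,np.ones((5,5))),cv2.RETR_EXTERNAL,2)[0],key=lambda k:cv2.contourArea(k) if 190<k[:,0,1].mean()<260 else 0)
    r=cv2.minAreaRect(ks);print('board',r)
    f=np.zeros(b.shape,np.uint8);cv2.drawContours(f,[cv2.convexHull(ks)],-1,255,-1)
    d=cv2.inRange(h,(12,40,140),(30,220,255))&f
    for k in cv2.findContours(d,cv2.RETR_EXTERNAL,2)[0]:
        if cv2.contourArea(k)>4: print(n,'dowel?',cv2.boundingRect(k),cv2.contourArea(k),k[:,0].mean(0))
    if n=="top":
        bx=cv2.boxPoints(r);print(cast(n,bx,.018))
E
```

```text
top [206.9 281.3] 84.5 (197, 272, 24, 21) [0.4295 0.1888] rack [0.4283 0.1847]
top [370. 274.] 81.0 (361, 266, 17, 17) [ 0.436  -0.1932] rack [ 0.4347 -0.1913]
top [321.  276.9] 78.0 (309, 265, 25, 25) [ 0.4324 -0.0781] rack [ 0.4312 -0.078 ]
board ((312.15948486328125, 213.49505615234375), (150.1146697998047, 33.213905334472656), 0.8303155303001404)
top dowel? (352, 209, 4, 4) 6.0 [353.8 210.8]
top dowel? (297, 208, 4, 4) 6.5 [298.6 209.8]
top dowel? (270, 208, 3, 4) 6.0 [271.  209.5]
[[ 0.5561  0.1227  0.018 ]
 [ 0.6385  0.1211  0.018 ]
 [ 0.6234 -0.2466  0.018 ]
 [ 0.5409 -0.2417  0.018 ]]
scene [324.9 313.8] 157.0 (313, 304, 25, 34) [ 0.4376 -0.1915] rack [ 0.4307 -0.1998]
scene [279.8 267.4] 128.0 (262, 254, 37, 42) [ 0.4348 -0.0771] rack [ 0.428  -0.0884]
scene [240.8 213.6] 94.5 (233, 209, 19, 26) [0.4497 0.0628] rack [0.4425 0.0479]
scene [195.9 179.1] 81.0 (183, 171, 29, 32) [0.4312 0.1898] rack [0.4244 0.1715]
scene [296.9 160.5] 39.0 (291, 158, 13, 22) [0.6121 0.1122] rack [0.6007 0.096 ]
board ((351.0000305175781, 235.50001525878906), (187.38330078125, 45.961936950683594), 45.0)
scene dowel? (401, 284, 4, 5) 5.5 [402.6667 285.8889]
scene dowel? (381, 251, 5, 5) 14.5 [382.8571 252.8571]
scene dowel? (356, 227, 6, 5) 16.5 [358.625 228.875]
scene dowel? (334, 204, 6, 5) 13.5 [336.4545 206.    ]
scene dowel? (313, 184, 5, 4) 11.5 [315.2 185.6]
```

```bash
python3 - <<'E'
from h import *
np.set_printoptions(precision=4,suppress=True)
print(cast("top",[[353.5,210.5],[298.5,209.5],[271,209.5]],.044))
print(cast("scene",[[383,253],[358.5,229],[336.5,206],[315,185.5]],.043))
print(cast("top",[[202,218],[435,290]],.09))
E
```

```text
[[ 0.589  -0.1601  0.044 ]
 [ 0.5949 -0.0288  0.044 ]
 [ 0.5966  0.0368  0.044 ]]
[[ 0.5892 -0.1598  0.043 ]
 [ 0.5918 -0.0942  0.043 ]
 [ 0.5967 -0.0281  0.043 ]
 [ 0.5985  0.0375  0.043 ]]
[[ 0.5714  0.1902  0.09  ]
 [ 0.3924 -0.3339  0.09  ]]
```

Call:
apply_moves --targets '[{"travel": [0,50,0],"roll": 8,"jaw": 87},{"travel": [0,50,0],"roll": 8,"jaw": 87},{"travel": [0,50,0],"roll": 0,"jaw": 87},{"travel": [0,0,0],"roll": 0,"jaw": 87}]'

```text
clock: 0.5
tool_pos: [0.1064, 0.5115, 0.2486]
orientation: [179.9, 0.0, -30.0]
force: [1.6, 2.1, 2.1]
opening: 0.0872
gripper_force: 0.0
```

The dowels from the two views agree to 2 mm: about (.598,.037), (.596,-.028), (.592,-.094) and (.589,-.160). I'll pick up saw_50 first, at yaw 0 to keep the gripper body clear of the jar.

Call:
apply_moves --targets '[{"travel": [47,13,0],"roll": -8,"jaw": 80},{"travel": [45,18,0],"roll": -8,"jaw": 80},{"travel": [43,25,0],"roll": -8,"jaw": 80},{"travel": [38,31,0],"roll": -6,"jaw": 80},{"travel": [34,34,0],"roll": 0,"jaw": 80},{"travel": [34,34,0],"roll": 0,"jaw": 80},{"travel": [30,30,20],"roll": 0,"jaw": 80},{"travel": [0,30,20],"roll": 0,"jaw": 80},{"travel": [0,30,0],"roll": 0,"jaw": 80},{"travel": [0,0,0],"roll": 0,"jaw": 80}]'

```text
clock: 1.5
tool_pos: [0.3436, 0.2176, 0.2077]
orientation: [179.9, 0.1, -0.3]
force: [0.2, 1.0, 0.6]
opening: 0.08
gripper_force: 0.0
```

```bash
cat > w.py <<'E'
from h import *
import sys
np.set_printoptions(precision=4,suppress=True)
o=ctrl.get_obs();T=pose(o);im=ctrl.snapshot("wrist")[...,::-1].copy()
cv2.imwrite(f"pics/{sys.argv[1]}.png",im)
print(o['tool_pos'],o['orientation'],o['opening'],o['gripper_force'])
for hull,c,a in saws(im,300):
    p=cast('wrist',[c],.045,T)[0]
    print('saw',np.round(c,1),cv2.boundingRect(hull),p[:2],'ontool mm',1e3*(np.linalg.inv(T)@[*p,1])[:3])
E
python3 w.py w1
```

```text
[0.3436 0.2176 0.2077] [179.8892   0.098   -0.2702] 0.07999359707725179 0.0
saw [359.5 113.6] (327, 80, 65, 67) [0.4307 0.1909] ontool mm [ 87.538   25.8956 162.5658]
saw [527.9  88. ] (488, 67, 60, 43) [0.4495 0.0642] ontool mm [106.9094 152.5809 162.7777]
```

View pics/w1.png

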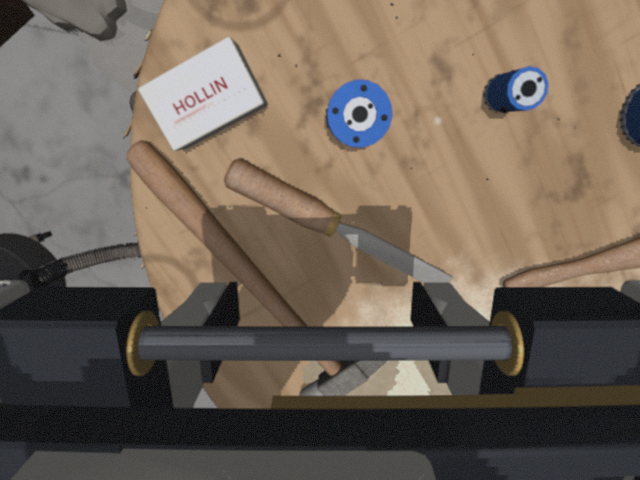

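The wrist view shows saw_50 at (360,114), the HOLLIN box clear to its left, and saw_32 at (529,88). I'll descend on saw_50.

Call:
apply_moves --targets '[{"travel": [44,14,0],"roll": 0,"jaw": 64},{"travel": [43,13,5],"roll": 0,"jaw": 64},{"travel": [0,0,45],"roll": 0,"jaw": 64},{"travel": [0,0,45],"roll": 0,"jaw": 64},{"travel": [0,0,40],"roll": 0,"jaw": 64},{"travel": [0,0,25],"roll": 0,"jaw": 64},{"travel": [0,0,15],"roll": 0,"jaw": 64},{"travel": [0,0,0],"roll": 0,"jaw": 64},{"travel": [0,0,0],"roll": 0,"jaw": 64}]'

```text
clock: 2.45
tool_pos: [0.4316, 0.1946, 0.0337]
orientation: [180.0, 0.0, -0.1]
force: [0.4, 0.3, 0.2]
opening: 0.064
gripper_force: 0.0
```

Call:
apply_moves --targets '[{"travel": [0,0,0],"roll": 0,"jaw": 44},{"travel": [0,0,0],"roll": 0,"jaw": 44},{"travel": [0,0,0],"roll": 0,"jaw": 44},{"travel": [0,0,0],"roll": 0,"jaw": 44},{"travel": [0,0,0],"roll": 0,"jaw": 44}]'

```text
clock: 2.95
tool_pos: [0.4316, 0.1943, 0.0345]
orientation: [-179.9, -0.1, -0.1]
force: [-1.9, -1.1, 7.9]
opening: 0.0486
gripper_force: 30.0
```

Call:
apply_moves --targets '[{"travel": [0,0,-30],"roll": 0,"jaw": 44},{"travel": [0,0,-45],"roll": 0,"jaw": 44},{"travel": [0,0,-45],"roll": 0,"jaw": 44},{"travel": [0,40,0],"roll": 0,"jaw": 44},{"travel": [0,40,0],"roll": 0,"jaw": 44},{"travel": [10,40,0],"roll": 0,"jaw": 44},{"travel": [20,40,0],"roll": 0,"jaw": 44},{"travel": [20,40,0],"roll": 0,"jaw": 44},{"travel": [20,40,0],"roll": 0,"jaw": 44},{"travel": [20,30,0],"roll": 0,"jaw": 44}]'

```text
clock: 3.95
tool_pos: [0.5209, -0.0786, 0.1538]
orientation: [-180.0, -0.0, -0.2]
force: [1.5, 1.6, -1.0]
opening: 0.0486
gripper_force: 30.0
```

Call:
apply_moves --targets '[{"travel": [0,0,0],"roll": 8.5,"jaw": 44},{"travel": [0,0,0],"roll": 8.5,"jaw": 44},{"travel": [0,0,0],"roll": 8.5,"jaw": 44},{"travel": [0,0,0],"roll": 8.5,"jaw": 44},{"travel": [0,0,0],"roll": 8.5,"jaw": 44},{"travel": [0,0,0],"roll": 8.5,"jaw": 44},{"travel": [0,0,0],"roll": 8.5,"jaw": 44},{"travel": [0,0,0],"roll": 8.5,"jaw": 44},{"travel": [0,0,0],"roll": 8.5,"jaw": 44},{"travel": [0,0,0],"roll": 8.5,"jaw": 44}]'

```text
clock: 4.95
tool_pos: [0.5204, -0.0763, 0.1536]
orientation: [-180.0, 0.0, -85.5]
force: [0.1, -0.2, -1.7]
opening: 0.0487
gripper_force: 30.0
```

```bash
python3 w.py w2
```

```text
[ 0.5204 -0.0763  0.1536] [-179.9914    0.0173  -85.4915] 0.04869002567495755 29.989628330804408
saw [325.4 365.2] (267, 361, 117, 34) [0.513  0.0205] ontool mm [-97.0274  -0.218  108.6528]
saw [324.8 320.8] (262, 252, 127, 75) [ 0.5164 -0.0173] ontool mm [-59.1085  -0.685  108.6414]
saw [449.4 254.4] (398, 204, 93, 86) [ 0.4345 -0.0752] ontool mm [ -7.8006  85.5481 108.6129]
saw [478.1  75.8] (432, 44, 76, 66) [ 0.4365 -0.1903] ontool mm [107.0376  92.6052 108.5771]
```

View pics/w2.png

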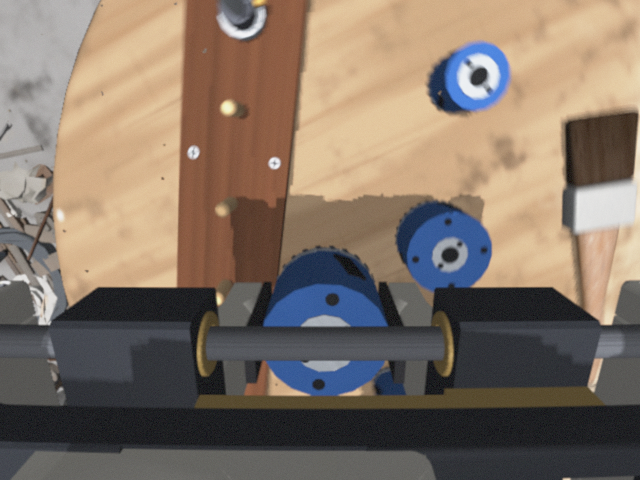

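The wrist view shows saw_50 held upright, with its top centre near (326,341). The dowel tops are at (232,107) for D4, (226,208) for D3 and (224,292) for D2. The arbor is at (240,15).

```bash
cat >> h.py <<'E'
def tofrom(T,p): return 1e3*(np.linalg.inv(T)@np.r_[p,1])[:3]
def dowels(im,T):
    h=cv2.cvtColor(im,cv2.COLOR_BGR2HSV);g=cv2.inRange(h,(12,40,140),(30,230,255))
    D=[(.598,.0375),(.596,-.0283),(.592,-.094),(.589,-.160)];out=[]
    for i,(x,y) in enumerate(D):
        u,v=proj('wrist',[x,y,.045],T)[0].round().astype(int)
        if not(15<u<625 and 15<v<285): continue
        s=g[v-14:v+14,u-14:u+14];M=cv2.moments(s,True)
        if M['m00']>20: 
            c=(u-14+M['m10']/M['m00'],v-14+M['m01']/M['m00']);out.append((i+1,np.round(c,1),cast('wrist',[c],.043,T)[0,:2]))
    return out
E
python3 - <<'E'
from h import *
np.set_printoptions(precision=4,suppress=True)
o=ctrl.get_obs();T=pose(o)
for d in dowels(cv2.imread('pics/w2.png'),T):print(d)
print(cast('wrist',[[232,107],[226,208],[224,292]],.045,T))
print('held',tofrom(T,cast('wrist',[[326,341.5]],.1656,T)[0]))
E
```

```text
(3, array([220.9, 209.9]), array([ 0.5924, -0.0944]))
(4, array([227.5, 107.2]), array([ 0.5878, -0.1604]))
[[ 0.5845 -0.1607  0.045 ]
 [ 0.5884 -0.0964  0.045 ]
 [ 0.5902 -0.0351  0.045 ]]
held [ -0.6235  -0.1245 -12.014 ]
```

Call:
apply_moves --targets '[{"travel": [0,0,0],"roll": 4.5,"jaw": 44},{"travel": [9,-36,0],"roll": 0,"jaw": 44},{"travel": [9,-35,0],"roll": 0,"jaw": 44},{"travel": [0,0,30],"roll": 0,"jaw": 44},{"travel": [0,0,20],"roll": 0,"jaw": 44},{"travel": [0,0,0],"roll": 0,"jaw": 44},{"travel": [0,0,0],"roll": 0,"jaw": 44}]'

```text
clock: 5.7
tool_pos: [0.5917, -0.094, 0.1038]
orientation: [180.0, -0.0, -89.5]
force: [0.3, -0.3, -1.1]
opening: 0.0485
gripper_force: 30.0
```

```bash
python3 - <<'E'
from h import *
cv2.imwrite('pics/s1.png',ctrl.snapshot('scene')[150:320,220:460,::-1].repeat(3,0).repeat(3,1))
E
```

```text
(no output)
```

View pics/s1.png

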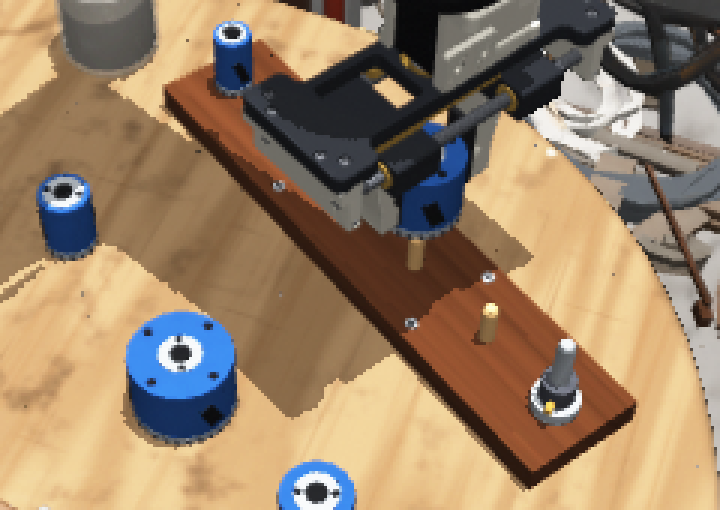

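The held saw sits above dowel 3, which is visible below it at crop (415,255). Lowering.

Call:
apply_moves --targets '[{"travel": [0,0,15],"roll": 0,"jaw": 44},{"travel": [0,0,15],"roll": 0,"jaw": 44},{"travel": [0,0,12],"roll": 0,"jaw": 44},{"travel": [0,0,4],"roll": 0,"jaw": 44},{"travel": [0,0,3],"roll": 0,"jaw": 44},{"travel": [0,0,1],"roll": 0,"jaw": 44},{"travel": [0,0,0],"roll": 0,"jaw": 44}]'

```text
clock: 6.45
tool_pos: [0.592, -0.0938, 0.054]
orientation: [-180.0, 0.0, -89.6]
force: [0.3, -0.7, -1.3]
opening: 0.0487
gripper_force: 30.0
```

Call:
apply_moves --targets '[{"travel": [0,0,1],"roll": 0,"jaw": 44},{"travel": [0,0,0.5],"roll": 0,"jaw": 44},{"travel": [0,0,0],"roll": 0,"jaw": 44}]'

```text
clock: 6.75
tool_pos: [0.592, -0.0938, 0.0526]
orientation: [-180.0, -0.0, -89.6]
force: [-0.7, 0.6, 2.3]
opening: 0.0488
gripper_force: 30.0
```

Call:
apply_moves --targets '[{"travel": [0,0,0],"roll": 0,"jaw": 60},{"travel": [0,0,0],"roll": 0,"jaw": 60},{"travel": [0,0,-20],"roll": 0,"jaw": 60},{"travel": [0,0,-40],"roll": 0,"jaw": 60},{"travel": [0,0,-45],"roll": 0,"jaw": 80},{"travel": [-6,40,0],"roll": 0,"jaw": 80},{"travel": [-6,40,0],"roll": 0,"jaw": 80},{"travel": [-5,40,0],"roll": 0,"jaw": 80},{"travel": [0,38,0],"roll": 0,"jaw": 80},{"travel": [0,0,0],"roll": 0,"jaw": 80}]'

```text
clock: 7.75
tool_pos: [0.429, -0.0783, 0.157]
orientation: [179.9, 0.0, -89.6]
force: [0.9, 0.3, 1.1]
opening: 0.08
gripper_force: 0.0
```

```bash
python3 w.py w3; python3 - <<'E'
from h import *
T=pose(ctrl.get_obs())
for d in dowels(cv2.imread('pics/w3.png'),T):print(d)
E
```

```text
[ 0.429  -0.0783  0.157 ] [179.9374   0.0495 -89.6481] 0.08000230968068314 0.0
saw [316.8 244.7] (276, 195, 83, 89) [ 0.435  -0.0762] ontool mm [ -1.9172  -6.1862 111.9962]
saw [ 71.1 229.5] (36, 185, 100, 80) [ 0.6062 -0.0862] ontool mm [   9.1119 -177.2606  111.7998]
saw [311.3  65. ] (281, 31, 63, 71) [ 0.4385 -0.1912] ontool mm [113.0967  -8.9014 111.8938]
(4, array([ 76.6, 120.4]), array([ 0.59423433, -0.15857003]))
```

View pics/w3.png

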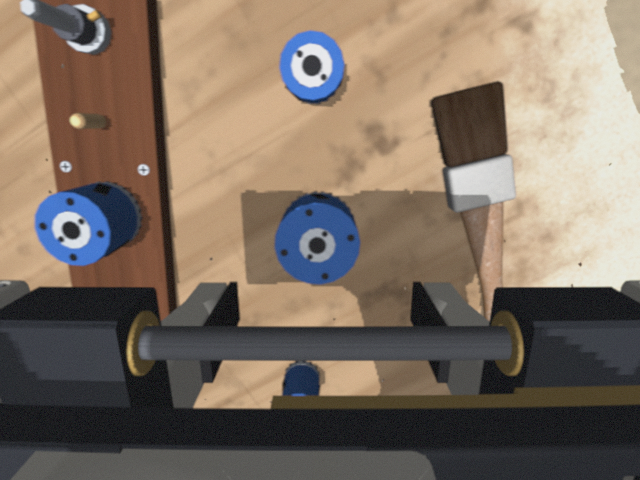

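Saw_50 stands on its dowel at (72,230), with no tilt visible. Saw_60 is at (317,245), dowel 4 at (75,121) and saw_40 at (311,65). Grasping saw_60.

Call:
apply_moves --targets '[{"travel": [-2,-6,20],"roll": 0,"jaw": 80},{"travel": [0,0,40],"roll": 0,"jaw": 80},{"travel": [0,0,35],"roll": 0,"jaw": 80},{"travel": [0,0,20],"roll": 0,"jaw": 80},{"travel": [0,0,8],"roll": 0,"jaw": 80},{"travel": [0,0,0],"roll": 0,"jaw": 54},{"travel": [0,0,0],"roll": 0,"jaw": 54},{"travel": [0,0,0],"roll": 0,"jaw": 54},{"travel": [0,0,0],"roll": 0,"jaw": 54},{"travel": [0,0,0],"roll": 0,"jaw": 54}]'

```text
clock: 8.8
tool_pos: [0.4404, -0.0757, 0.035]
orientation: [-179.9, 0.0, -89.6]
force: [-1.3, 0.4, 4.7]
opening: 0.0603
gripper_force: 30.0
```

Call:
apply_moves --targets '[{"travel": [0,0,-30],"roll": 0,"jaw": 54},{"travel": [0,0,-45],"roll": 0,"jaw": 54},{"travel": [0,0,-45],"roll": 0,"jaw": 54},{"travel": [21,-40,0],"roll": 0,"jaw": 54},{"travel": [21,-40,0],"roll": 0,"jaw": 54},{"travel": [21,-40,0],"roll": 0,"jaw": 54},{"travel": [20,-35,0],"roll": 0,"jaw": 54},{"travel": [0,0,0],"roll": 0,"jaw": 54},{"travel": [0,0,0],"roll": 0,"jaw": 54}]'

```text
clock: 9.7
tool_pos: [0.595, -0.1583, 0.1531]
orientation: [179.9, 0.0, -89.7]
force: [-0.5, -0.0, -1.3]
opening: 0.06
gripper_force: 30.0
```

```bash
python3 w.py w4
```

```text
[ 0.595  -0.1583  0.1531] [179.9101   0.016  -89.7103] 0.05998222887559468 29.99839475378394
saw [325.  362.4] (257, 361, 136, 34) [ 0.5949 -0.0641] ontool mm [-94.177   -0.4906 108.1148]
saw [324.6 318. ] (247, 236, 156, 91) [ 0.5954 -0.1017] ontool mm [-56.569   -0.7993 108.1038]
saw [561.4 197.8] (507, 166, 82, 60) [ 0.4378 -0.1912] ontool mm [ 32.0567 157.2028 108.3268]
```

View pics/w4.png

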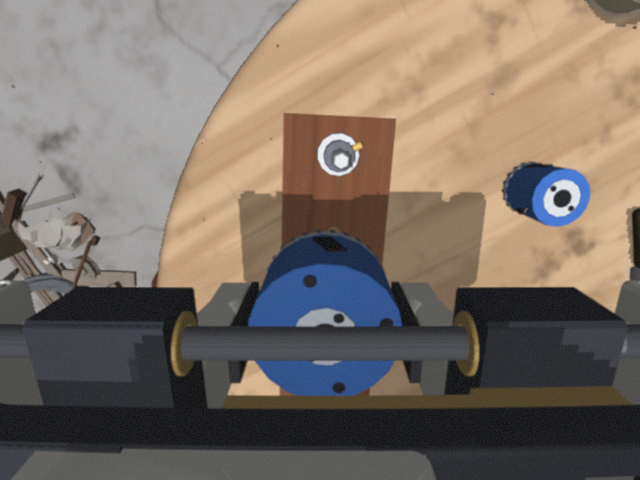

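Saw_60 is held with its centre near (325,335), and the arbor plate is at (338,155). Before lowering I'll use the board edges and the arbor to check the row line.

```bash
python3 - <<'E'
from h import *
np.set_printoptions(precision=4,suppress=True)
T=pose(ctrl.get_obs())
print('arbor',cast('wrist',[[338,155]],.022,T)[0]);print('edges',cast('wrist',[[284,115],[396,119],[283,230],[389,230]],.018,T))
print('held',tofrom(T,cast('wrist',[[324.5,334.5]],.1631,T)[0]))
E
```

```text
arbor [ 0.586  -0.2156  0.022 ]
edges [[ 0.6236 -0.2422  0.018 ]
 [ 0.5461 -0.2401  0.018 ]
 [ 0.6263 -0.1599  0.018 ]
 [ 0.5467 -0.1603  0.018 ]]
held [ 0.8885 -0.6557 -9.6257]
```

Call:
apply_moves --targets '[{"travel": [0,7,0],"roll": 0,"jaw": 54},{"travel": [0,0,30],"roll": 0,"jaw": 54},{"travel": [0,0,25],"roll": 0,"jaw": 54},{"travel": [0,0,15],"roll": 0,"jaw": 54},{"travel": [0,0,15],"roll": 0,"jaw": 54},{"travel": [0,0,9],"roll": 0,"jaw": 54},{"travel": [0,0,3],"roll": 0,"jaw": 54},{"travel": [0,0,2],"roll": 0,"jaw": 54},{"travel": [0,0,0],"roll": 0,"jaw": 54},{"travel": [0,0,0],"roll": 0,"jaw": 54}]'

```text
clock: 10.75
tool_pos: [0.5885, -0.1579, 0.0558]
orientation: [-179.9, -0.0, -89.6]
force: [-0.3, 0.1, -1.9]
opening: 0.0605
gripper_force: 30.0
```

Call:
apply_moves --targets '[{"travel": [0,0,1],"roll": 0,"jaw": 54},{"travel": [0,0,1],"roll": 0,"jaw": 54},{"travel": [0,0,0.5],"roll": 0,"jaw": 54},{"travel": [0,0,0],"roll": 0,"jaw": 54}]'

```text
clock: 11.15
tool_pos: [0.5883, -0.158, 0.0531]
orientation: [-180.0, -0.0, -89.6]
force: [-1.6, 0.4, 3.5]
opening: 0.0599
gripper_force: 30.0
```

Call:
apply_moves --targets '[{"travel": [0,0,0],"roll": 0,"jaw": 74},{"travel": [0,0,0],"roll": 0,"jaw": 74},{"travel": [0,0,0],"roll": 0,"jaw": 74},{"travel": [0,0,-20],"roll": 0,"jaw": 74},{"travel": [0,0,-40],"roll": 0,"jaw": 74},{"travel": [0,0,-40],"roll": 0,"jaw": 60},{"travel": [11,40,0],"roll": 0,"jaw": 60},{"travel": [11,40,0],"roll": 0,"jaw": 60},{"travel": [10,40,0],"roll": 0,"jaw": 60},{"travel": [0,27,0],"roll": 0,"jaw": 60}]'

```text
clock: 12.15
tool_pos: [0.4387, -0.1915, 0.1524]
orientation: [180.0, 0.0, -89.7]
force: [0.2, 0.4, 0.5]
opening: 0.0599
gripper_force: 0.0
```

```bash
python3 w.py w5
```

```text
[ 0.4387 -0.1915  0.1524] [179.9728   0.0156 -89.6905] 0.05993616531368706 0.0
saw [100.3 284.3] (64, 241, 104, 55) [ 0.5992 -0.1604] ontool mm [ -30.1553 -160.6963  107.352 ]
saw [336.4 238.2] (304, 206, 53, 65) [ 0.4315 -0.1956] ontool mm [  4.1505   7.1863 107.4225]
```

Call:
apply_moves --targets '[{"travel": [0,0,0],"roll": 0,"jaw": 60}]'

```text
clock: 12.3
tool_pos: [0.4402, -0.1911, 0.1531]
orientation: [-179.9, 0.0, -89.7]
force: [0.7, -0.1, 0.7]
opening: 0.0598
gripper_force: 0.0
```

```bash
python3 w.py w6
```

```text
[ 0.4402 -0.1911  0.1531] [-179.9417    0.0042  -89.6612] 0.05975898823773316 0.0
saw [100.5 283.8] (61, 240, 108, 57) [ 0.6012 -0.1599] ontool mm [ -30.2063 -161.0911  108.2644]
saw [328.9 243.5] (302, 205, 55, 65) [ 0.4381 -0.1913] ontool mm [  0.1841   2.1581 108.096 ]
```

View pics/w6.png

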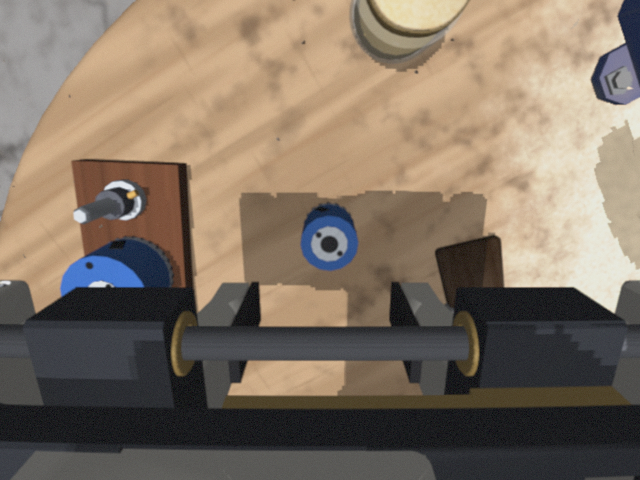

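Saw_60 is seated and the arbor is undisturbed at (105,207). Saw_40 is at (329,243), nearly under the tool. Grasping saw_40 and carrying it to dowel 2.

Call:
apply_moves --targets '[{"travel": [0,2,20],"roll": 0,"jaw": 60},{"travel": [0,0,40],"roll": 0,"jaw": 60},{"travel": [0,0,35],"roll": 0,"jaw": 60},{"travel": [0,0,18],"roll": 0,"jaw": 60},{"travel": [0,0,5],"roll": 0,"jaw": 60},{"travel": [0,0,0],"roll": 0,"jaw": 34},{"travel": [0,0,0],"roll": 0,"jaw": 34},{"travel": [0,0,0],"roll": 0,"jaw": 34},{"travel": [0,0,0],"roll": 0,"jaw": 34},{"travel": [0,0,0],"roll": 0,"jaw": 34}]'

```text
clock: 13.35
tool_pos: [0.4401, -0.1909, 0.0355]
orientation: [-179.9, -0.0, -89.6]
force: [-0.9, 1.5, 5.1]
opening: 0.0394
gripper_force: 30.0
```

Call:
apply_moves --targets '[{"travel": [0,0,-30],"roll": 0,"jaw": 34},{"travel": [0,0,-45],"roll": 0,"jaw": 34},{"travel": [0,0,-45],"roll": 0,"jaw": 34},{"travel": [-33,-31,0],"roll": 0,"jaw": 34},{"travel": [-33,-31,0],"roll": 0,"jaw": 34},{"travel": [-33,-31,0],"roll": 0,"jaw": 34},{"travel": [-33,-31,0],"roll": 0,"jaw": 34},{"travel": [-31,-32,0],"roll": 0,"jaw": 34},{"travel": [0,0,0],"roll": 0,"jaw": 34},{"travel": [0,0,0],"roll": 0,"jaw": 34}]'

```text
clock: 14.35
tool_pos: [0.5942, -0.026, 0.1539]
orientation: [179.9, -0.0, -89.6]
force: [-0.1, -0.8, -1.8]
opening: 0.0393
gripper_force: 30.0
```

```bash
python3 w.py w7;  python3 - <<'E'
from h import *
cv2.imwrite('pics/s2.png',ctrl.snapshot('scene')[130:320,220:460,::-1].repeat(3,0).repeat(3,1))
a=cv2.imread('pics/w7.png')[200:480,160:480];b=cv2.imread('pics/s2.png')
cv2.imwrite('pics/m7.png',np.hstack([cv2.resize(a,(400,350)),cv2.resize(b,(400,350))]))
E
```

```text
[ 0.5942 -0.026   0.1539] [179.9274  -0.0011 -89.555 ] 0.03929691444176244 29.99383270740509
saw [325.2 362.3] (286, 361, 78, 34) [0.5937 0.0687] ontool mm [-94.6401  -0.3393 108.9057]
saw [327.4 317.3] (274, 256, 102, 71) [0.5924 0.0305] ontool mm [-56.4692   1.2331 108.9084]
saw [329.7 146.5] (288, 103, 84, 85) [ 0.5921 -0.0906] ontool mm [ 64.6118   2.4545 108.9122]
saw [337.9  22. ] (284, 0, 109, 86) [ 0.5881 -0.1622] ontool mm [136.1443   7.0235 108.9194]
```

View pics/m7.png

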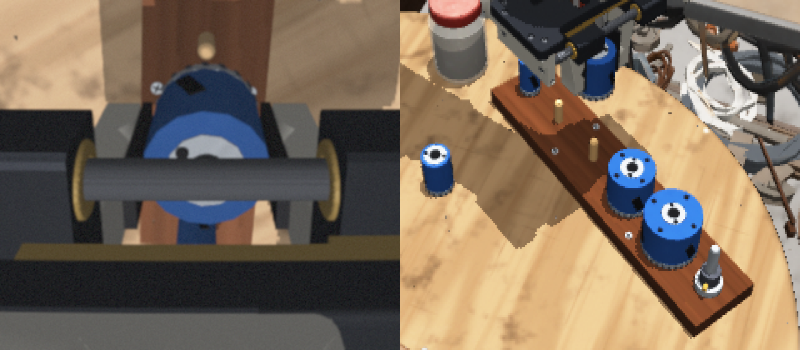

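Saws 50 and 60 stand flat on dowels 3 and 4. Saw_40 is held upright, and dowel 2 is visible ahead of it at wrist (325,237).

```bash
python3 - <<'E'
from h import *
np.set_printoptions(precision=4,suppress=True)
T=pose(ctrl.get_obs())
print('D2',cast('wrist',[[325,236]],.044,T)[0]);print('saws',cast('wrist',[[329.7,146.5],[337.9,22]],.063,T))
print('held',tofrom(T,cast('wrist',[[325,335]],.1639,T)[0]))
E
```

```text
D2 [ 0.5938 -0.0321  0.044 ]
saws [[ 0.5914 -0.0927  0.063 ]
 [ 0.5876 -0.1592  0.063 ]]
held [ 0.6613 -0.4651 -9.6079]
```

Call:
apply_moves --targets '[{"travel": [2.5,0,0],"roll": 0,"jaw": 34},{"travel": [0,0,30],"roll": 0,"jaw": 34},{"travel": [0,0,25],"roll": 0,"jaw": 34},{"travel": [0,0,15],"roll": 0,"jaw": 34},{"travel": [0,0,15],"roll": 0,"jaw": 34},{"travel": [0,0,9],"roll": 0,"jaw": 34},{"travel": [0,0,3],"roll": 0,"jaw": 34},{"travel": [0,0,2],"roll": 0,"jaw": 34},{"travel": [0,0,0],"roll": 0,"jaw": 34},{"travel": [0,0,0],"roll": 0,"jaw": 34}]'

```text
clock: 15.45
tool_pos: [0.5947, -0.0293, 0.0563]
orientation: [-179.9, 0.0, -89.6]
force: [0.6, 0.8, -0.8]
opening: 0.0391
gripper_force: 30.0
```

Call:
apply_moves --targets '[{"travel": [0,0,0.5],"roll": 0,"jaw": 34},{"travel": [0,0,0.5],"roll": 0,"jaw": 34},{"travel": [0,0,0],"roll": 0,"jaw": 34}]'

```text
clock: 15.75
tool_pos: [0.5943, -0.0293, 0.0547]
orientation: [-180.0, 0.0, -89.6]
force: [0.1, -0.5, -1.3]
opening: 0.0392
gripper_force: 30.0
```

Call:
apply_moves --targets '[{"travel": [0,0,1],"roll": 0,"jaw": 34},{"travel": [0,0,0.5],"roll": 0,"jaw": 34},{"travel": [0,0,0],"roll": 0,"jaw": 34}]'

```text
clock: 16.05
tool_pos: [0.5944, -0.0293, 0.0536]
orientation: [-180.0, -0.0, -89.6]
force: [-2.7, 1.0, 3.8]
opening: 0.0393
gripper_force: 30.0
```

Call:
apply_moves --targets '[{"travel": [0,0,0],"roll": 0,"jaw": 54},{"travel": [0,0,0],"roll": 0,"jaw": 54},{"travel": [0,0,0],"roll": 0,"jaw": 54},{"travel": [0,0,-20],"roll": 0,"jaw": 54},{"travel": [0,0,-40],"roll": 0,"jaw": 54},{"travel": [0,0,-40],"roll": 0,"jaw": 54},{"travel": [-24,36,0],"roll": 0,"jaw": 54},{"travel": [-23,36,0],"roll": 0,"jaw": 54},{"travel": [-23,36,0],"roll": 0,"jaw": 54},{"travel": [-23,36,0],"roll": 0,"jaw": 54}]'

```text
clock: 17.05
tool_pos: [0.4484, 0.0631, 0.153]
orientation: [-180.0, 0.0, -89.7]
force: [0.8, 1.5, 0.2]
opening: 0.0542
gripper_force: 0.0
```

Call:
apply_moves --targets '[{"travel": [0,0,0],"roll": 0,"jaw": 54},{"travel": [0,0,0],"roll": 0,"jaw": 54}]'

```text
clock: 17.25
tool_pos: [0.4495, 0.0635, 0.1537]
orientation: [-179.9, 0.0, -89.5]
force: [1.0, 0.6, -0.6]
opening: 0.0541
gripper_force: 0.0
```

```bash
python3 w.py w8
```

```text
[0.4495 0.0635 0.1537] [-179.9206    0.0395  -89.4847] 0.054133202433403464 0.0
saw [ 98.5 285.1] (86, 261, 59, 28) [0.6125 0.0965] ontool mm [ -31.4849 -163.1417  108.9092]
saw [326.2 243.7] (305, 211, 44, 53) [0.4493 0.0637] ontool mm [ -0.1729   0.3319 108.6611]
saw [75.7 97. ] (44, 62, 96, 71) [ 0.6066 -0.0307] ontool mm [  95.6579 -156.0813  108.8118]
saw [65.7  0.5] (29, 0, 112, 40) [ 0.604  -0.0848] ontool mm [ 149.6936 -153.0317  108.7703]
```

View pics/w8.png

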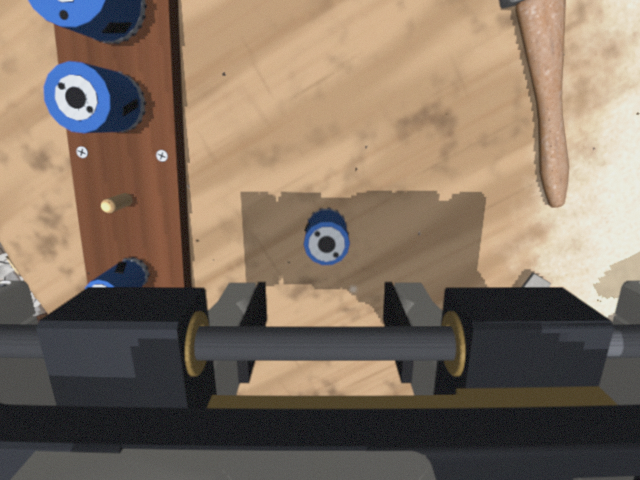

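Saw_40 sits on dowel 2 at (75,97). Saw_32 is under the tool at (326,244), and dowel 1's dome is at (107,206).

```bash
python3 - <<'E'
from h import *
T=pose(ctrl.get_obs());print(cast('wrist',[[107,206]],.044,T)[0],cast('wrist',[[75.7,97]],.063,T)[0])
E
```

```text
[0.59802702 0.03820443 0.044     ] [ 0.59547778 -0.02999297  0.063     ]
```

Call:
apply_moves --targets '[{"travel": [0,0,20],"roll": 0,"jaw": 54},{"travel": [0,0,40],"roll": 0,"jaw": 54},{"travel": [0,0,35],"roll": 0,"jaw": 54},{"travel": [0,0,18],"roll": 0,"jaw": 54},{"travel": [0,0,5],"roll": 0,"jaw": 54},{"travel": [0,0,0],"roll": 0,"jaw": 26},{"travel": [0,0,0],"roll": 0,"jaw": 26},{"travel": [0,0,0],"roll": 0,"jaw": 26},{"travel": [0,0,0],"roll": 0,"jaw": 26},{"travel": [0,0,0],"roll": 0,"jaw": 26}]'

```text
clock: 18.3
tool_pos: [0.4503, 0.063, 0.036]
orientation: [-179.9, 0.0, -89.6]
force: [-0.4, -0.7, 5.5]
opening: 0.0313
gripper_force: 30.0
```

Call:
apply_moves --targets '[{"travel": [0,0,-30],"roll": 0,"jaw": 26},{"travel": [0,0,-45],"roll": 0,"jaw": 26},{"travel": [0,0,-45],"roll": 0,"jaw": 26},{"travel": [6,-37,0],"roll": 0,"jaw": 26},{"travel": [7,-37,0],"roll": 0,"jaw": 26},{"travel": [7,-37,0],"roll": 0,"jaw": 26},{"travel": [6,-36,0],"roll": 0,"jaw": 26},{"travel": [0,0,0],"roll": 0,"jaw": 26},{"travel": [0,0,0],"roll": 0,"jaw": 26}]'

```text
clock: 19.2
tool_pos: [0.5967, 0.0373, 0.1542]
orientation: [179.9, -0.0, -89.7]
force: [-0.1, -0.7, -1.1]
opening: 0.0309
gripper_force: 30.0
```

```bash
python3 w.py w9; python3 - <<'E'
from h import *
b=ctrl.snapshot('scene')[120:310,220:460,::-1]
a=cv2.imread('pics/w9.png')[200:480,160:480]
cv2.imwrite('pics/m9.png',np.hstack([cv2.resize(a,(400,350)),cv2.resize(b,(400,350),interpolation=0)]))
E
```

```text
[0.5967 0.0373 0.1542] [179.9124  -0.0115 -89.6882] 0.03089567435874231 29.99234908958897
saw [324.9 318.3] (286, 265, 78, 62) [0.5968 0.0948] ontool mm [-57.4618  -0.6081 109.2338]
saw [329.4 144.5] (297, 110, 66, 68) [ 0.5946 -0.0285] ontool mm [ 65.816    2.2961 109.2629]
saw [334.8  28.4] (290, 0, 90, 84) [ 0.592  -0.0955] ontool mm [132.7946   5.2618 109.2808]
```

View pics/m9.png

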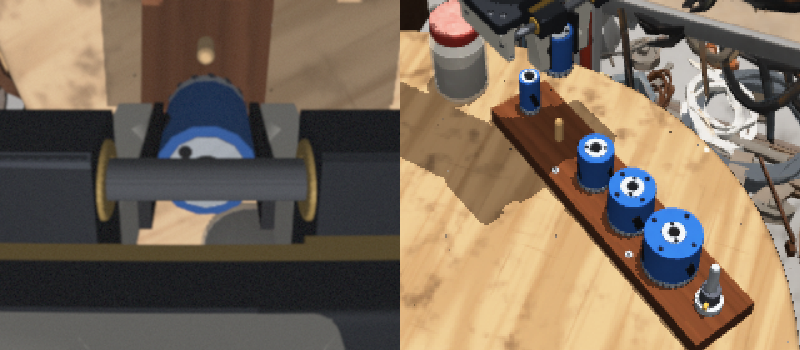

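The three placed saws stand in order. Saw_32 is held upright over dowel 1, with the dowel visible at crop (205,50). Lowering.

Call:
apply_moves --targets '[{"travel": [0,-1,30],"roll": 0,"jaw": 26},{"travel": [0,0,25],"roll": 0,"jaw": 26},{"travel": [0,0,15],"roll": 0,"jaw": 26},{"travel": [0,0,15],"roll": 0,"jaw": 26},{"travel": [0,0,9],"roll": 0,"jaw": 26},{"travel": [0,0,3],"roll": 0,"jaw": 26},{"travel": [0,0,2],"roll": 0,"jaw": 26},{"travel": [0,0,0.5],"roll": 0,"jaw": 26},{"travel": [0,0,0],"roll": 0,"jaw": 26},{"travel": [0,0,0],"roll": 0,"jaw": 26}]'

```text
clock: 20.3
tool_pos: [0.5981, 0.0378, 0.0561]
orientation: [-179.9, 0.0, -89.6]
force: [-0.1, -0.1, -0.3]
opening: 0.0312
gripper_force: 30.0
```

Call:
apply_moves --targets '[{"travel": [0,0,1],"roll": 0,"jaw": 26},{"travel": [0,0,0.5],"roll": 0,"jaw": 26},{"travel": [0,0,0],"roll": 0,"jaw": 26}]'

```text
clock: 20.6
tool_pos: [0.5979, 0.0376, 0.0541]
orientation: [-180.0, -0.0, -89.6]
force: [-0.1, 0.9, -1.5]
opening: 0.0309
gripper_force: 30.0
```

Call:
apply_moves --targets '[{"travel": [0,0,0.7],"roll": 0,"jaw": 26},{"travel": [0,0,0],"roll": 0,"jaw": 26}]'

```text
clock: 20.8
tool_pos: [0.598, 0.0376, 0.0541]
orientation: [-180.0, -0.0, -89.6]
force: [-2.0, -0.5, 5.9]
opening: 0.0307
gripper_force: 30.0
```

Call:
apply_moves --targets '[{"travel": [0,0,0],"roll": 0,"jaw": 50},{"travel": [0,0,0],"roll": 0,"jaw": 50},{"travel": [0,0,0],"roll": 0,"jaw": 50},{"travel": [0,0,-20],"roll": 0,"jaw": 50},{"travel": [0,0,-40],"roll": 0,"jaw": 50},{"travel": [0,0,-45],"roll": 0,"jaw": 50},{"travel": [0,45,-20],"roll": 0,"jaw": 50},{"travel": [0,45,0],"roll": 0,"jaw": 50},{"travel": [0,45,0],"roll": 0,"jaw": 50},{"travel": [0,0,0],"roll": 0,"jaw": 50}]'

```text
clock: 21.8
tool_pos: [0.4577, 0.0357, 0.1784]
orientation: [179.9, 0.0, -89.6]
force: [1.6, 0.9, -0.1]
opening: 0.0498
gripper_force: 0.0
```

```bash
python3 - <<'E'
from h import *
np.set_printoptions(precision=4,suppress=True)
s=ctrl.snapshot('scene')[...,::-1].copy();t=ctrl.snapshot('top')[...,::-1].copy()
for hull,c,a in saws(s): 
    if c[0]>225 and c[1]<330: print(np.round(c,1),cast('scene',[c],.063)[0,:2])
cv2.imwrite('pics/f.png',np.hstack([cv2.resize(s[110:310,220:460],(400,333),interpolation=0),cv2.resize(t[180:320,180:400],(400,333),interpolation=0)]))
E
```

```text
[383.7 245.3] [ 0.5892 -0.1588]
[314.8 177.4] [0.5989 0.0385]
[296.8 160.5] [0.6006 0.0962]
```

View pics/f.png

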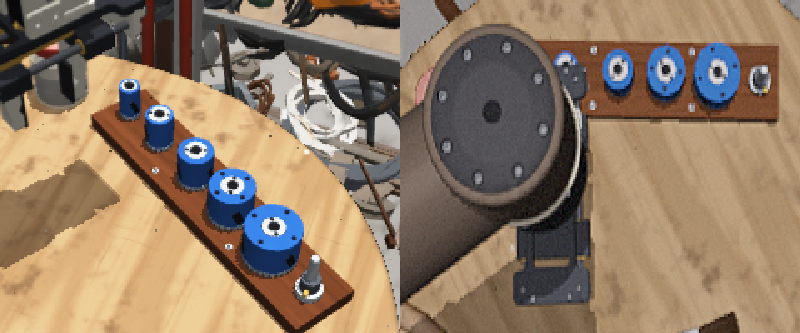

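All five saws stand flat and rise in size, at crop (130,85) through (274,225), with the arbor at (312,290). The arm is clear of them. Handing in.

```bash
python3 -c "
from plant import ctrl;print(ctrl.close_job())"
```

```text
the job is handed in; nothing more can be done
None
```

The four loose saws are on the rack in rising order (25, 32, 40, 50, 60, then the arbor), each flat over its own dowel in the last pictures; I handed the job in after about 22 s of robot time, and no verdict came back.

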